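# Hold a power module down on a contact test jig

## Robot

A 7-joint arm with a two-finger parallel gripper is mounted at the origin on the work surface. World frame = base frame: x ahead of the robot, y to its left, z up, the work surface at z = 0. Lengths are in m, angles in degrees, forces in N, time in s.
With the tool pointing down it reaches from about 0.425 to 0.825 m from the base axis. Payload 3.6 kg.
Tool frame: the origin (TCP) lies at the very end of the fingers, on their centre line; the grasp point (between the pads) lies 19 mm behind it (ctrl.hold_point_z is the distance from the TCP to the grasp point, in m); z points along the fingers, y is the line along which they close (so a half turn about z gives the same grasp; the last joint's range is limited). The gripper opens to 85 mm and grips with 20 to 120 N. Pads are 22 mm wide; open, the fingers measure 114 mm over their backs; the gripper's body (76 mm by 85 mm) begins 54 mm behind the grasp point. The pads swing forward as they close: fully open they stand 13 mm farther back than shut.
Start: joints at [-71.247, 35.231, -0.722, 81.555, 0.464, 63.22, -2.315], TCP at [0.225, 0.61, 0.231] pointing down, gripper open.
Joint ranges: [-178.69, 178.69], [-17.37, 117.87], [-77.05, 75.6], [15.02, 138.74], [-78.02, 258.01], [0.78, 113.62], [-162.83, 162.83]. Speed limits (degrees/s): [159.86, 159.86, 180, 180, 180, 180, 180].

## Interface

Orientations are given as a 3x3 rotation matrix whose columns are the frame's x, y, z axes.
In Python, from station import ctrl gives the robot as it stands. The module is installed in compiled form; this text tells all that it offers.
- The arm moves only by the tool servo_tool, never from a script. Its arguments are lists of equal length, an entry for each row: "delta_pos": the shift along the tool's x, y, z in mm, a list of three; "delta_rot": the turn, a rotation vector about the tool's x, y, z in degrees, a list of three; "fingers": the closure in counts, from 0 (fully open) to 255 (shut). A call has 1 to 12 rows; each row shifts and turns the commanded pose from where the row before left it, along the tool's axes as they then stand; what a row does not reach is not made up. A row lasts 1/8 s, in which the tool goes at most 62.5 mm and 10.7 degrees, less where a joint would pass 70% of its speed; a pose out of reach is approached as far as the arm can. A call is refused whole if a number of a shift passes 62.5 or a number of a turn 10.7, either way. A call with a gripper value outside its range is refused whole. The fingers move at their own pace and stop on an object; "force" is the grip in N (left out, the last holds). Time passes only in rows, so rows that do not move let the fingers close. It gives the time, the measured TCP pose, the force, the opening and the grip force at its end, in the units of the state.
- ctrl.read_state(): the state, without advancing time (a new reading comes with each control period).
- ctrl.capture(name): name is "scene" or "top" or "wrist"; returns (picture, depth): 480x640x3 uint8, red, green, blue; 480x640 float32, m along the optical axis (not along the pixel's ray), 0 where there is no reading.
- ctrl.camera_model(name): a dict with "fx", "fy", "cx", "cy" (pixels), "origin" and "rotation" of the camera in the world. Camera axes: x right, y down, z forward; pixel columns grow to the right and rows downward; lengths in m; the calibration is good to about 2 mm. A picture is of the moment at which its call begins: read the wrist's pose just before it. camera_model takes no time and is no camera call; for the wrist camera it gives the pose at the moment of the call.
- ctrl.hand_in(): hands the job in; it is judged then, once.
The state is a dict: "time_s": time; "joint_pos": joint angles; "qvel": joint speeds; "joint_torque": joint torques, N m; "tool_pos": TCP position; "ee_rot": TCP orientation; "ft_force": force on the tool from outside, world axes, zero at the start; "ft_torque": the same for the moment, N m; "width": opening from 0.0 (shut) to 1.0 (fully open); "finger_force": force on a finger pad.
Only numpy, scipy, OpenCV 4.12 (cv2) and the standard library are available. Lean on these libraries where they do the work, as an engineer would, in place of code of your own. Each camera call takes 0.05 s, during which the arm holds its last target. There are 200 camera calls.

## Task

Lift the grey pin guard off the test jig and hang it by its strap handle on the hook of the bench stand, letting go of it there. Then take the power module (the black block with a finned heat sink and a white connector), set it between the jig's locating pins with its connector towards the front of the jig, and press it down against the sprung contact pins until it sits firmly and flat on the brown plate; finish while still holding it pressed down there, with a steady push that stays under 50 N. Leave the other things on the bench where they are.

Things in the scene. Friction and masses are not known exactly. Their poses are not given: they have to be found in the camera images.
- guard: Pin guard: grey plastic cap, open below, 88 (x) x 66 (y) x 24 mm high, about 120 g, with a rigid steel strap handle on top (see guard_bail). Starts standing on the jig's brown plate over the pins, lined up with the jig within 2 degrees. Origin: centre of its lower rim, z up.
- guard_bail (a point): Underside of the peak of the guard's strap handle, 67.5 mm above the guard's origin; rests on the hook. Axes of the guard. The strap is a closed arch in the y-z plane, 12 mm wide (along x), 4 mm thick; two upright legs, outer faces 56 mm apart (y = +-28), inside 48 mm, from z = 24 to 62 mm above the origin, peak top at 71.5. Grip it from above across the legs; the arch stays open for the hook.
- stand: Bench stand, fixed: round steel foot 84 mm across and 16 mm high, 14 mm rod, clamp block at the top (top 177 mm above the table) and a hook of 10 mm round bar that points along the stand's -x, level with its axis 165 mm high, to 80 mm from the rod axis, then turned up to its tip. Origin: centre of the foot on the table.
- hook_seat (a point): Top of the hook's level bar, 60 mm out from the rod axis, 170 mm above the table: where the guard's handle should rest, so that the cap hangs clear of the rod. Axes of the stand: the hook points along -x.
- hook_tip (a point): Centre of the round end of the hook, 92 mm out from the rod axis, 179 mm above the table; the bar's end stands 5 mm above it.
- jig: Contact test jig, fixed: aluminium housing 130 (x) x 110 (y) x 45 mm, a brown plate 116 x 96 x 10 mm on top of it, plate top 55 mm above the table. Origin: centre of its underside; its front (knob, lamp, socket) faces its -x.
- nest_seat (a point): Centre of the module's place, on the top face of the brown plate (the hard stop); axes of the jig: x to its rear, z up. A module fully home has its origin here and its axes along these.
- pins (a joint): How far the eight brass contact pins (rows at x = +-21 mm) are pressed in, m: 0 = free, standing 5 mm above the plate; 0.0045 to 0.005 with the module flat on the plate. They move together and push up with 6 N at 0 and 10 N at 0.005, so the module's weight alone does not move them.
- module: Power module, about 140 g: black block 58 (x) x 37 (y) x 14 mm, on it a finned aluminium heat sink of the same outline, 40 mm high in all; fins along x, flat outer sides at y = +-18.5 mm to grip. A white connector 14 mm wide sticks out 9 mm at the -x end, 4 to 12 mm above the underside. Origin: centre of the underside, z up. Starts upright on the table.
- heatsink: Spare bare heat sink on the table, not to be moved: 58 x 37 x 26 mm, aluminium fins, without black block or connector. Origin: centre of the underside.
- spool: Spool of solder standing on the table, not to be moved: 60 mm diameter, 40 mm high. Origin: centre of the underside.
- torch: Black hand torch lying on the table, not to be moved: 112 mm long along its x, 28 mm thick. Origin: underside, mid-length.
- driver: Screwdriver lying on the table, not to be moved; lies along its x.
- tray: Black small-parts tray, not to be moved: 120 x 90 x 30 mm. Origin: centre of the underside.
- nest: The jig's brown plate with seven 5 mm steel locating pins, pointed, 10 mm high, framing a place of 60.4 (x) x 39.4 (y) mm for the module: two on each long side at x = +-20 mm, two at the front end (-x) at y = +-12.5 mm with the connector's gap between them, one at the middle of the rear end. The long sides are free for fingers from x = -17 to +17 mm. Origin and axes: those of the jig.
- module_plug (a point): Outer end of the module's white connector: 38 mm from the module's origin along its -x, 8 mm above its underside.
Not all that is in view belongs to the job. Leave any purple or yellow look-alike of the module alone.

How it is judged (in metres and radians):
On the way:
1. the guard hangs by its handle on the hook, let go (contact force between guard and stand above 0.4 N and contact force between each of the arm, the fingers and guard below 0.05 N and x of guard_bail in the frame of stand between -0.092 and -0.012 m and height (world z) of guard_bail above 0.155 m and angle between guard's own z axis and vertical below 0.6 rad), for 0.3 s.
At the end, for the whole second after the job is handed in: The module is still held pressed down: pins in by over 4 mm, more than 1 N on the plate, within 1 mm of its height and 4 mm of its place, level, connector to the front, at rest. The guard hangs freely by its handle on the hook (all of step 1 and value of joint pins above 0.004 m and z of module in the frame of nest_seat below 0.001 m and horizontal distance between module and nest_seat below 0.004 m and angle between the z axis of module and the z axis of nest_seat, either way round below 0.04 rad and angle between the x axis of module and the x axis of nest_seat, either way round below 0.15 rad and contact force between module and nest above 1 N and contact force between the fingers and module above 4 N and linear speed of module below 0.01 m/s and x of module_plug in the frame of nest_seat below -0.03 m); the arm keeps its last pose, push and grip.
It fails at once if the module is forced: more than 40 N on the plate (with the pins' 10 N, a push of 50 N) (contact force between module and nest above 40 N).
It fails at once if another thing on the bench is moved more than 20 mm (distance of any of heatsink, spool, torch, driver, tray from where it was at the start of the episode above 0.02 m).
It also fails if it takes over 54 s, if anything falls off the work surface, if the arm or the gripper's body presses on something with over 40 N, if the wrist force passes 120 N, or if a joint passes its speed limit or range.

## Working session

There is one attempt and no reset: what is moved stays moved. The work goes in short steps, Python scripts to look and compute and a tool call to move; the robot and the scene stay as the last step left them, time stands still between calls to the robot, and variables do not carry over. Pictures are saved under pics/ and viewed, at most 10 in all, crops included, and the job is handed in when it is done.

Besides the shell and the picture viewer there is one more tool, called after "Call:" as a command line: name --argument value ..., lists and objects as JSON in quotes. servo_tool: Moves the arm, as the interface text tells. Its arguments: {"type":"object","properties":{"delta_pos":{"type":"array"},"delta_rot":{"type":"array"},"fingers":{"type":"array"},"force":{"type":"number"}},"required":["delta_pos","delta_rot","fingers"]}

```bash
mkdir -p pics; cat > h.py <<'E'
import numpy as np, cv2
from station import ctrl
def cloud(name):
    m=ctrl.camera_model(name); im,d=ctrl.capture(name)
    v,u=np.mgrid[0:480,0:640]
    p=np.stack([(u-m['cx'])/m['fx']*d,(v-m['cy'])/m['fy']*d,d],-1)
    P=p@np.array(m['rotation']).T+np.array(m['origin']); P[d==0]=np.nan
    return im,P,m
def save(n,im): cv2.imwrite('pics/'+n,cv2.cvtColor(im,cv2.COLOR_RGB2BGR))
E
python3 - <<'E'
from h import *
np.set_printoptions(precision=3,suppress=True)
for n in('top','scene'):
    im,P,m=cloud(n); save(n+'.png',im); np.savez(n+'.npz',im=im,P=P); print(n,m)
print(ctrl.read_state())
E
```

```text
top {'fx': 543.6060595632863, 'fy': 543.6060595632863, 'cx': 314.23297020259315, 'cy': 241.42922143207548, 'origin': array([0.466, 0.01 , 1.288]), 'rotation': array([[-0.028, -0.994,  0.102],
       [-1.   ,  0.026, -0.013],
       [ 0.01 , -0.102, -0.995]])}
scene {'fx': 476.76470805842683, 'fy': 476.76470805842683, 'cx': 316.8218612847358, 'cy': 251.0284726137357, 'origin': array([1.374, 0.155, 0.877]), 'rotation': array([[-0.224,  0.649, -0.727],
       [ 0.974,  0.16 , -0.157],
       [ 0.015, -0.744, -0.668]])}
{'time_s': 0.1, 'joint_pos': array([-71.247,  35.285,  -0.723,  81.633,   0.464,  63.222,  -2.315]), 'qvel': array([-0.047, -0.14 ,  0.021, -0.27 ,  0.115,  0.077, -0.07 ]), 'joint_torque': array([  0.001, -47.038,   0.26 , -17.157,   0.01 ,   0.006,  -0.   ]), 'tool_pos': array([0.225, 0.609, 0.23 ]), 'ee_rot': array([[-0.938,  0.346, -0.001],
       [ 0.346,  0.938, -0.002],
       [-0.   , -0.002, -1.   ]]), 'ft_force': array([ 0.303, -0.829, -0.125]), 'ft_torque': array([ 0.005,  0.06 , -0.05 ]), 'finger_force': 0.0, 'width': 0.9993366879953263}
```

View pics/top.png

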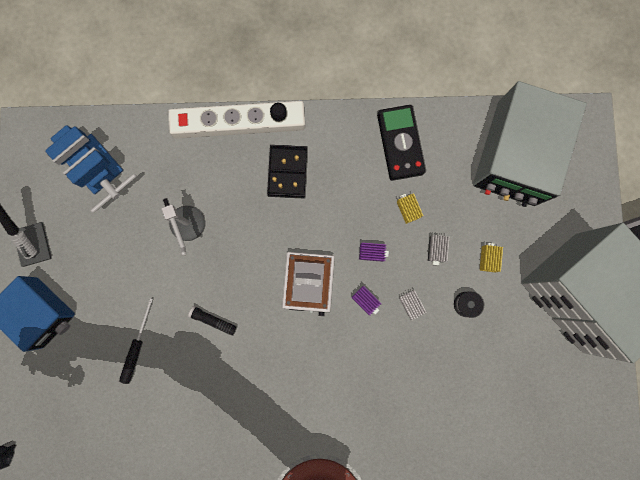

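View pics/scene.png

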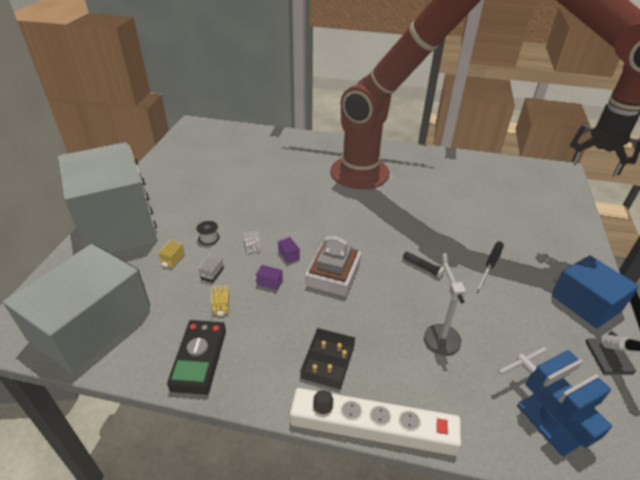

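```bash
python3 - <<'E'
from h import *
np.set_printoptions(precision=4,suppress=True)
t=np.load('top.npz'); s=np.load('scene.npz'); P=t['P']; im=t['im']
def rect(mask,lab,P=P):
    n,l,st,c=cv2.connectedComponentsWithStats(mask.astype(np.uint8))
    for i in range(1,n):
        if st[i,4]<40: continue
        q=P[l==i]; r=cv2.minAreaRect((q[:,:2]*1000).astype(np.float32))
        print(lab,'px',c[i].round(),'rect',np.round(r[0],1),np.round(r[1],1),round(r[2],1),'z',np.nanpercentile(q[:,2],[5,50,95]))
def box(u0,u1,v0,v1):
    m=np.zeros((480,640),bool); m[v0:v1,u0:u1]=1; return m
z=P[...,2]
rect(box(425,455,225,270)&(z>.018),'A'); rect(box(395,432,284,325)&(z>.018),'B')
hsv=cv2.cvtColor(im,cv2.COLOR_RGB2HSV)
J=box(270,345,240,325)
rect(J&(z>.048)&(z<.062),'plate'); rect(J&(z>.035)&(z<.062),'jig');rect(J&(z>.072)&(z<.09),'cap'); rect(J&(z>.1),'strap'); 
S=box(150,215,190,260)
rect(S&(z>.15),'hook');rect(S&(z>.008)&(z<.025),'foot')
c1=cv2.resize(im[180:330,340:480],None,fx=4,fy=4,interpolation=2)
ims=s['im']; c2=cv2.resize(ims[220:320,190:320],None,fx=4,fy=4,interpolation=2)
out=np.zeros((600,560+0,3),np.uint8); out=c1[:, :, :]
save('c.png',np.hstack([cv2.resize(c1,(380,407)),cv2.resize(c2,(420,323)) if 0 else cv2.copyMakeBorder(cv2.resize(c2,(420,323)),0,84,0,0,0)]))
E
```

```text
A px [439. 248.] rect [ 572.7 -296.1] [38.6 58.6] 81.9 z [0.0222 0.0351 0.0432]
B px [413. 305.] rect [ 442.1 -231.1] [58.3 37.8] 25.4 z [0.019  0.0251 0.0303]
plate px [309. 281.] rect [501.9   8.5] [103.7 125.7] 84.4 z [0.0501 0.0554 0.0595]
jig px [308. 282.] rect [500.2  10.4] [109.9 134.1] 83.7 z [0.0421 0.0536 0.059 ]
cap px [308. 282.] rect [500.7  10.9] [65.8 88.1] 83.9 z [0.0756 0.0795 0.0835]
strap px [307. 281.] rect [500.7  11.5] [54.5 11.9] 83.8 z [0.1162 0.1238 0.1285]
hook px [173. 222.] rect [620.3 281.6] [128.   25.1] 22.5 z [0.1647 0.1717 0.1816]
foot px [190. 222.] rect [652.8 284.8] [82.5 63.7] 18.6 z [0.0099 0.0145 0.0188]
foot px [172. 228.] rect [637.6 329.5] [40.3  7.4] 19.2 z [0.009  0.0132 0.0175]
```

View pics/c.png

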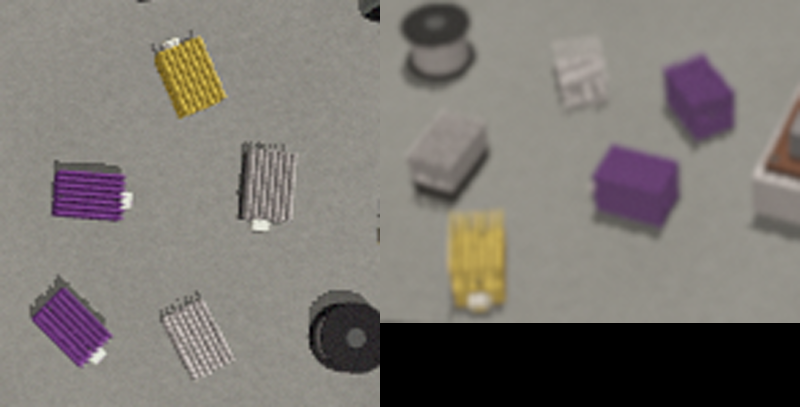

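The module is the grey item with the black base and white connector at top px (439,248). The look-alikes are the bare heat sink at (413,305), 26 mm high, the purple ones at (373,251) and (366,299), and the yellow ones at (410,208) and (491,257). In the crop, only (439,248) is grey, has a white connector on its lower (-x) side and measures about 40 mm high. The guard is on the jig at (308,281), and the stand's hook runs from its clamp at (168,208) to its tip at (184,254).

Call:
servo_tool --delta_pos '[[-42,-42,2.7],[-42,-42,2.7],[-42,-42,2.7],[-42,-42,2.7],[-42,-42,2.7],[-42,-42,2.7],[-42,-42,2.7],[-42,-42,2.7],[-42,-42,2.7],[-42,-42,2.7],[-45,-45,3],[0,0,0]]' --delta_rot '[[0,0,0],[0,0,0],[0,0,0],[0,0,0],[0,0,0],[0,0,0],[0,0,0],[0,0,0],[0,0,0],[0,0,0],[0,0,-7],[0,0,-7]]' --fingers '[0,0,0,0,0,0,0,0,0,0,0,0]' --force 40

```text
time_s: 1.6
tool_pos: [0.5011, 0.0065, 0.2008]
ee_rot: [[-0.993, 0.117, 0.0], [0.117, 0.993, -0.004], [-0.001, -0.004, -1.0]]
ft_force: [-0.3, 1.5, -0.1]
width: 0.999
finger_force: 0.0
```

```bash
cat >> h.py <<'E'
def yaw(R): return np.degrees(np.arctan2(R[1,1],R[0,1]))  # direction of tool y
def go(x,y,z,ydir):
    s=ctrl.read_state(); R=s['ee_rot']; d=R.T@(np.array([x,y,z])-s['tool_pos'])
    print('t',round(s['time_s'],2),'pos',s['tool_pos'].round(4),'ydir',round(yaw(R),2),'delta mm',(d*1000).round(1),'rot_z',round(-(ydir-yaw(R)),2),'tilt',(R[:,2]).round(4),'q',s['joint_pos'].round(0))
def onplane(m,uv,z):
    uv=np.atleast_2d(uv).astype(float)
    r=np.c_[(uv[:,0]-m['cx'])/m['fx'],(uv[:,1]-m['cy'])/m['fy'],np.ones(len(uv))]@np.array(m['rotation']).T
    o=np.array(m['origin']); return (o+r*((z-o[2])/r[:,2])[:,None])
E
python3 - <<'E'
from h import *
np.set_printoptions(precision=4,suppress=True)
t=np.load('top.npz'); P=t['P']; z=P[...,2]; m=ctrl.camera_model('top')
M=np.zeros((480,640),bool); M[190:260,150:215]=1
H=M&(z>.15)&(z<.2)
v,u=np.where(H); q=onplane(m,np.c_[u,v],.165)[:,:2]
vx,vy,x0,y0=cv2.fitLine((q*1000).astype(np.float32),cv2.DIST_HUBER,0,.01,.01).ravel()
if vx>0: pass
d=np.array([vx,vy])*np.sign(vx); a=(q*1000-[x0,y0])@d; w=(q*1000-[x0,y0])@[-d[1],d[0]]
print('yaw',np.degrees(np.arctan2(d[1],d[0])),'ends',a.min(),a.max(),'tip xy',np.array([x0,y0])+d*a.min())
for k in np.arange(-70,70,10):
    s=(a>k)&(a<k+10)
    if s.any(): print(k,w[s].min().round(1),w[s].max().round(1))
print('xy0',x0,y0)
go(.5007,.0112,.088,83.8)
E
```

```text
yaw 19.213438 ends -65.92336446602835 60.754364019359436 tip xy [561.1185 263.3237]
-70 -1.9 5.2
-60 -5.4 6.5
-50 -5.5 4.3
-40 -5.1 4.0
-30 -5.3 4.6
-20 -5.4 4.3
-10 -5.1 4.7
0 -4.7 4.6
10 -13.3 12.1
20 -13.6 13.9
30 -13.1 13.7
40 -11.3 12.9
50 -4.5 4.9
60 -2.5 4.0
xy0 623.3699 285.0183
t 1.6 pos [0.5011 0.0065 0.2008] ydir 83.29 delta mm [  1.    5.1 112.8] rot_z -0.51 tilt [ 0.0002 -0.0038 -1.    ] q [ -4.  24.   1. 108.  -0.  48.  80.]
```

Call:
servo_tool --delta_pos '[[1,5,20],[0,0,40],[0,0,35],[0,0,18],[0,0,0],[0,0,0],[0,0,0],[0,0,0],[0,0,0]]' --delta_rot '[[0,0,-0.5],[0,0,0],[0,0,0],[0,0,0],[0,0,0],[0,0,0],[0,0,0],[0,0,0],[0,0,0]]' --fingers '[0,0,0,0,0,255,255,255,255]' --force 40

```text
time_s: 2.72
tool_pos: [0.5002, 0.017, 0.0898]
ee_rot: [[-0.995, 0.102, 0.003], [0.102, 0.995, -0.002], [-0.003, -0.001, -1.0]]
ft_force: [-0.6, -3.8, 7.0]
width: 0.645
finger_force: 43.1
```

Call:
servo_tool --delta_pos '[[0,0,-15],[0,0,-35],[0,0,-20],[5,30,0],[5,45,0],[5,50,0],[5,50,0],[6,47,0],[0,0,0],[0,0,0],[0,0,0],[0,0,0]]' --delta_rot '[[0,0,0],[0,0,0],[0,0,0],[0,0,0],[0,0,0],[0,0,0],[0,0,0],[0,0,0],[0,0,-8.4],[0,0,-8.4],[0,0,-8.4],[0,0,0]]' --fingers '[255,255,255,255,255,255,255,255,255,255,255,255]'

```text
time_s: 4.22
tool_pos: [0.4953, 0.2429, 0.1591]
ee_rot: [[-0.943, -0.332, -0.0], [-0.332, 0.943, 0.001], [-0.0, 0.001, -1.0]]
ft_force: [-0.2, 0.9, -0.1]
width: 0.648
finger_force: 43.0
```

```bash
python3 - <<'E'
from h import *
go(.594,.275,.159,109.2)
im,P,m=cloud('scene'); save('s2.png',cv2.resize(im[180:420,340:600],None,fx=2,fy=2)); np.savez('s2.npz',im=im,P=P)
im,P,m=cloud('top'); save('t2.png',cv2.resize(im[180:330,140:360],None,fx=3,fy=3)); np.savez('t2.npz',im=im,P=P)
E
```

```text
t 4.22 pos [0.4953 0.2429 0.1591] ydir 109.39 delta mm [-1.037e+02 -2.500e+00  1.000e-01] rot_z 0.19 tilt [-1.0e-04  1.5e-03 -1.0e+00] q [-24.  31.  -7. 103.   5.  46.  76.]
```

View pics/s2.png

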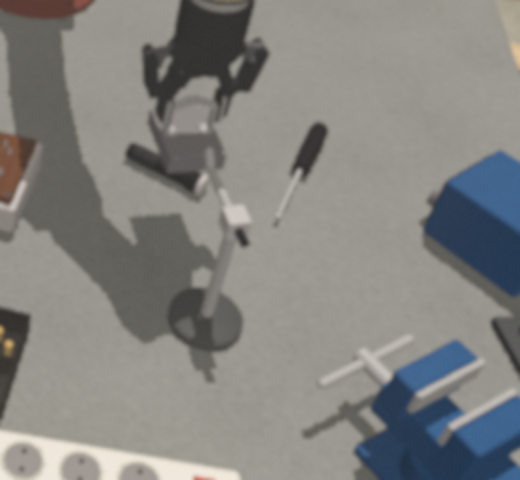

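The guard is held upright at crop px (190,140), and the hook runs from the clamp at (237,215) to the tip at (210,155) in line with the arch. I'll advance it over the tip and lower it.

Call:
servo_tool --delta_pos '[[-20,-1,0],[-30,-1,0],[-30,-1,0],[-24,0,0],[0,0,0],[0,0,10],[0,0,8],[0,0,3],[0,0,0]]' --delta_rot '[[0,0,0],[0,0,0],[0,0,0],[0,0,0],[0,0,0],[0,0,0],[0,0,0],[0,0,0],[0,0,0]]' --fingers '[255,255,255,255,255,255,255,255,255]'

```text
time_s: 5.45
tool_pos: [0.5944, 0.2738, 0.1374]
ee_rot: [[-0.943, -0.333, -0.0], [-0.333, 0.943, -0.0], [0.0, -0.0, -1.0]]
ft_force: [-0.5, 0.5, -0.1]
width: 0.64
finger_force: 43.1
```

```bash
python3 - <<'E'
from h import *
go(.594,.275,.137,109.2); print(ctrl.read_state()['ft_force'])
im,P,m=cloud('scene'); save('s3.png',cv2.resize(im[230:360,380:520],None,fx=4,fy=4))
E
```

```text
t 5.45 pos [0.5944 0.2738 0.1374] ydir 109.43 delta mm [-0.   1.3  0.4] rot_z 0.23 tilt [-4.e-04 -1.e-04 -1.e+00] q [-23.  41.  -6.  87.   5.  52.  79.]
[-0.47221949  0.52521259 -0.0829499 ]
```

View pics/s3.png

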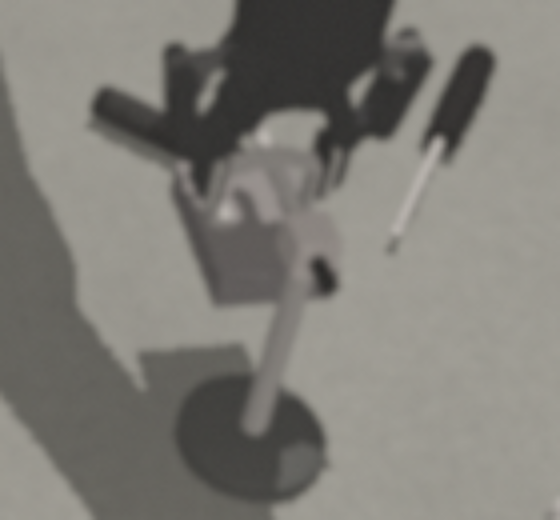

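The hook bar passes through the arch at crop px (265,190). I'll lower to contact.

Call:
servo_tool --delta_pos '[[0,1,1.5],[0,0,0]]' --delta_rot '[[0,0,0],[0,0,0]]' --fingers '[255,255]'

```text
time_s: 5.75
tool_pos: [0.5949, 0.2739, 0.1372]
ee_rot: [[-0.943, -0.332, 0.001], [-0.332, 0.943, -0.001], [-0.001, -0.001, -1.0]]
ft_force: [-2.1, -2.7, 4.5]
width: 0.647
finger_force: 43.8
```

Call:
servo_tool --delta_pos '[[0,0,1.5],[0,0,0]]' --delta_rot '[[0,0,0],[0,0,0]]' --fingers '[255,255]'

```text
time_s: 6.0
tool_pos: [0.595, 0.274, 0.1371]
ee_rot: [[-0.943, -0.332, 0.002], [-0.332, 0.943, -0.001], [-0.001, -0.001, -1.0]]
ft_force: [-3.7, -2.8, 10.6]
width: 0.645
finger_force: 44.4
```

Call:
servo_tool --delta_pos '[[0,0,-2],[0,0,0],[0,0,0],[0,0,0],[0,0,0],[0,0,0]]' --delta_rot '[[0,0,0],[0,0,0],[0,0,0],[0,0,0],[0,0,0],[0,0,0]]' --fingers '[255,100,60,30,0,0]'

```text
time_s: 6.75
tool_pos: [0.5944, 0.2749, 0.1361]
ee_rot: [[-0.943, -0.333, -0.0], [-0.333, 0.943, -0.0], [0.0, 0.0, -1.0]]
ft_force: [0.3, -0.7, 0.7]
width: 0.999
finger_force: 0.0
```

Call:
servo_tool --delta_pos '[[0,0,-10],[0,0,-25],[0,0,-40],[0,0,-40],[0,0,0]]' --delta_rot '[[0,0,0],[0,0,0],[0,0,0],[0,0,0],[0,0,0]]' --fingers '[0,0,0,0,0]'

```text
time_s: 7.38
tool_pos: [0.5967, 0.276, 0.2566]
ee_rot: [[-0.943, -0.333, 0.009], [-0.333, 0.943, 0.005], [-0.01, 0.001, -1.0]]
ft_force: [-0.8, -0.8, -0.6]
width: 0.998
finger_force: 0.0
```

```bash
python3 - <<'E'
from h import *
np.set_printoptions(precision=4,suppress=True)
# above module: hold 20mm above; ydir 81.9
go(.5727,-.2961,.15,81.9)
im,P,m=cloud('scene'); im2,P2,m2=cloud('top'); np.savez('t4.npz',im=im2,P=P2)
save('s4.png',np.hstack([cv2.resize(im[230:360,380:520],(400,400)),cv2.resize(im2[240:325,270:350],(400,400))]))
E
```

```text
t 7.38 pos [0.5967 0.276  0.2566] ydir 109.42 delta mm [ 213.9 -531.7  103.8] rot_z 27.52 tilt [ 0.009   0.0046 -0.9999] q [-23.  35.  -7.  79.   4.  66.  79.]
```

View pics/s4.png

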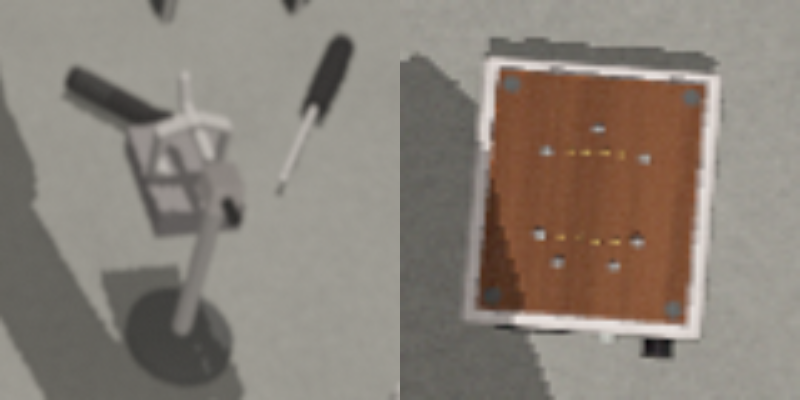

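The guard hangs on the hook by its handle (crop px (190,120)), and the nest is uncovered with its pins around crop (590,195). Next is the module.

Call:
servo_tool --delta_pos '[[19,-48,0],[19,-48,0],[19,-48,0],[19,-48,0],[20,-48,0],[20,-48,0],[20,-49,0],[20,-49,20],[20,-49,20],[20,-49,20],[18,-48,20],[0,0,0]]' --delta_rot '[[0,0,0],[0,0,0],[0,0,0],[0,0,0],[0,0,0],[0,0,0],[0,0,0],[0,0,0],[0,0,0],[0,0,0],[0,0,9],[0,0,9]]' --fingers '[0,0,0,0,0,0,0,0,0,0,0,0]'

```text
time_s: 8.98
tool_pos: [0.5649, -0.3046, 0.1673]
ee_rot: [[-1.0, -0.01, -0.009], [-0.01, 1.0, -0.002], [0.009, -0.001, -1.0]]
ft_force: [0.5, 1.2, 0.0]
width: 0.999
finger_force: 0.0
```

Call:
servo_tool --delta_pos '[[0,0,0],[0,0,0]]' --delta_rot '[[0,0,9.5],[0,0,0]]' --fingers '[0,0]'

```text
time_s: 9.22
tool_pos: [0.5689, -0.2975, 0.1698]
ee_rot: [[-0.99, 0.138, -0.003], [0.138, 0.99, 0.001], [0.003, 0.001, -1.0]]
ft_force: [0.1, 0.6, 0.3]
width: 0.997
finger_force: 0.0
```

```bash
python3 - <<'E'
from h import *
np.set_printoptions(precision=4,suppress=True)
m=ctrl.camera_model('top'); t=np.load('t4.npz'); im=t['im']; P=t['P']; z=P[...,2]
hsv=cv2.cvtColor(im,cv2.COLOR_RGB2HSV)
h,s,v=hsv[...,0].astype(int),hsv[...,1],hsv[...,2]
B=np.zeros((480,640),bool);B[235:330,265:350]=1
br=(B&((h<15)|(h>170))&(s>90)).astype(np.uint8)
br=cv2.morphologyEx(br,cv2.MORPH_CLOSE,np.ones((7,7)))
c=max(cv2.findContours(br,0,cv2.CHAIN_APPROX_NONE)[0],key=cv2.contourArea)
q=onplane(m,c[:,0,:],.055)[:,:2]*1000
print('plate',cv2.minAreaRect(q.astype(np.float32)))
go(.5727,-.2961,.15,81.9)
w,P,mw=cloud('wrist'); save('w.png',w); np.savez('w.npz',im=w,P=P,**mw); print(mw)
zz=P[...,2]; M=(zz>.03)&(zz<.06)&(np.hypot(P[...,0]-.573,P[...,1]+.296)<.06)
q=P[M][:,:2]*1000; print(M.sum(), cv2.minAreaRect(q.astype(np.float32)),np.median(zz[M]))
E
```

```text
plate ((502.69476318359375, 11.009334564208984), (93.6298828125, 114.77473449707031), 83.68862915039062)
t 9.22 pos [ 0.5689 -0.2975  0.1698] ydir 82.05 delta mm [-3.6  1.9 19.8] rot_z 0.15 tilt [-0.0031  0.0011 -1.    ] q [ 24.  38.   3.  87.  -2.  55. 110.]
{'fx': 419.44543868675663, 'fy': 419.44543868675663, 'cx': 316.30899565218044, 'cy': 242.71511693511806, 'origin': array([ 0.4863, -0.287 ,  0.3128]), 'rotation': array([[ 0.1382,  0.9386,  0.3162],
       [ 0.9904, -0.131 , -0.0439],
       [ 0.0003,  0.3192, -0.9477]])}
1818 ((571.5576171875, -295.8589172363281), (37.098506927490234, 58.44766616821289), 81.97103881835938) 0.03985143371397795
```

View pics/w.png

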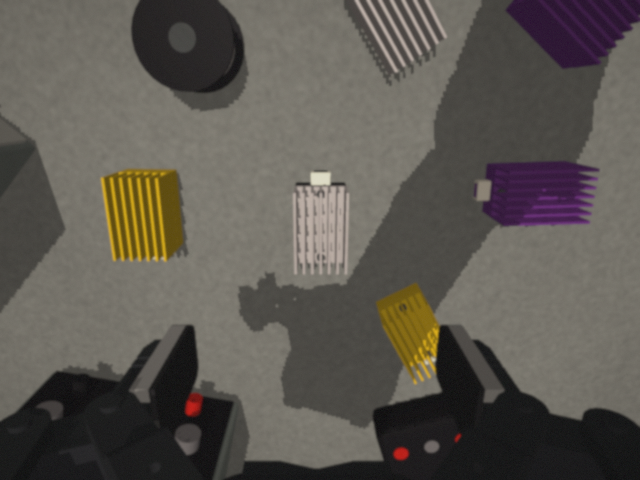

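The module is central at wrist px (320,228) with its connector on the front side at (320,178). The fingers straddle its line and the neighbours are clear. I'll go down and grip.

Call:
servo_tool --delta_pos '[[-2.5,2,40],[0,0,50],[0,0,40],[0,0,25],[0,0,5],[0,0,0],[0,0,0],[0,0,0],[0,0,0],[0,0,0],[0,0,0]]' --delta_rot '[[0,0,0],[0,0,0],[0,0,0],[0,0,0],[0,0,0],[0,0,0],[0,0,0],[0,0,0],[0,0,0],[0,0,0],[0,0,0]]' --fingers '[0,0,0,0,0,0,150,255,255,255,255]' --force 80

```text
time_s: 10.65
tool_pos: [0.5734, -0.2968, 0.0126]
ee_rot: [[-0.99, 0.14, 0.002], [0.14, 0.99, -0.001], [-0.002, -0.001, -1.0]]
ft_force: [-0.4, -0.1, 6.0]
width: 0.422
finger_force: 81.2
```

Call:
servo_tool --delta_pos '[[0,0,-20],[0,0,-50],[0,0,-60],[0,0,-57],[24,41,0],[24,41,0],[24,41,0],[24,41,0],[0,0,0],[0,0,0],[0,0,0]]' --delta_rot '[[0,0,0],[0,0,0],[0,0,0],[0,0,0],[0,0,0],[0,0,0],[0,0,0],[0,0,0],[0,0,0],[0,0,0],[0,0,0]]' --fingers '[255,255,255,255,255,255,255,255,255,255,255]'

```text
time_s: 12.02
tool_pos: [0.5007, -0.1223, 0.1986]
ee_rot: [[-0.99, 0.143, 0.0], [0.143, 0.99, -0.001], [-0.001, -0.001, -1.0]]
ft_force: [-0.4, -0.3, -1.7]
width: 0.417
finger_force: 80.4
```

```bash
python3 - <<'E'
from h import *
go(.5027,.011,.2,83.7); print(ctrl.read_state()['tool_pos'])
w,P,mw=cloud('wrist'); save('w2.png',w); np.savez('w2.npz',im=w,P=P,**mw); print(np.array(mw['origin']))
E
```

```text
t 12.03 pos [ 0.5007 -0.1223  0.1986] ydir 81.79 delta mm [ 17.  132.2  -1.6] rot_z -1.91 tilt [ 5.0e-04 -1.1e-03 -1.0e+00] q [  9.  26.   3. 106.  -2.  48.  95.]
[ 0.50065344 -0.122265    0.19859385]
[ 0.41760489 -0.11105029  0.34120895]
```

View pics/w2.png

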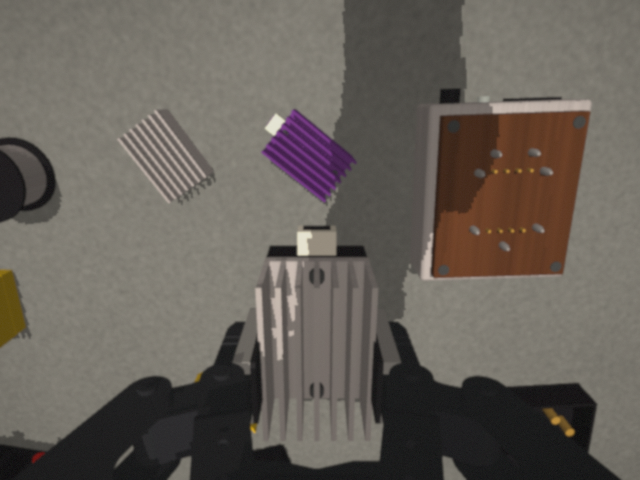

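The wrist view shows the module upright in the fingers with its connector forward at (317,242). The nest pins are at about (475..550, 150..247) on the brown plate.

```bash
python3 - <<'E'
from h import *
np.set_printoptions(precision=2,suppress=True)
m=dict(np.load('w2.npz')); im=m['im'];P=m['P']
hsv=cv2.cvtColor(im,cv2.COLOR_RGB2HSV); h,s,v=[hsv[...,i].astype(int) for i in range(3)]
B=np.zeros((480,640),bool);B[90:290,415:600]=1
br=(B&((h<15)|(h>170))&(s>90)).astype(np.uint8)
br=cv2.morphologyEx(br,cv2.MORPH_CLOSE,np.ones((15,15)))
c=max(cv2.findContours(br,0,cv2.CHAIN_APPROX_NONE)[0],key=cv2.contourArea)
q=onplane(m,c[:,0,:],.055)[:,:2]*1000
print('plate',cv2.minAreaRect(q.astype(np.float32)))
I=np.zeros((480,640),bool);I[140:255,465:560]=1
def blobs(mask,z,lo):
    n,l,st,ce=cv2.connectedComponentsWithStats((I&mask).astype(np.uint8)); out=[]
    for i in range(1,n):
        if st[i,4]>=lo: p=onplane(m,ce[i],z)[0]*1000; out.append(p[:2]); print(ce[i],st[i,4],p[:2])
    return np.array(out)
print('brass'); b=blobs((h>15)&(h<32)&(s>120)&(v>110),.0585,3)
print('steel'); st=blobs((s<70),.060,10)
if len(b)==8: print('brass mean',b.mean(0))
# module in hand
R=ctrl.read_state()['ee_rot']; T=ctrl.read_state()['tool_pos']
L=(P-T)@R*1000
k=(L[...,2]<-22)&(L[...,2]>-32)&(abs(L[...,1])<22)&(abs(L[...,0])<45)
x=L[k][:,0]; y=L[k][:,1]; print('module top tool x 1..99',np.percentile(x,[0.5,1,50,99,99.5]),'y',np.percentile(y,[.5,1,99,99.5]),'z',np.percentile(L[k][:,2],[5,50,95]))
w=(s<60)&(v>150)&(np.arange(640)[None]>295)&(np.arange(640)[None]<340)&(np.arange(480)[:,None]<256)&(np.arange(480)[:,None]>225)
print('conn',np.percentile(L[w],[2,50,98],axis=0))
m1=dict(np.load('w.npz')); print(m1['origin'])
E
```

```text
plate ((501.30694580078125, 9.217159271240234), (96.82600402832031, 114.63328552246094), 83.65773010253906)
brass
[495.05 170.95] 19 [479.62   1.06]
[507.24 170.71] 17 [480.63   9.17]
[519.22 170.39] 18 [481.56  17.13]
[531.16 169.84] 19 [482.33  25.06]
[488.75 231.06] 16 [521.7   -3.61]
[500.4 230.6] 15 [522.52   4.52]
[511.83 230.28] 18 [523.43  12.48]
[523.28 229.78] 18 [524.2   20.45]
steel
[534.11 152.14] 76 [470.47  26.02]
[495.63 153.47] 70 [467.73   0.92]
[545.94 170.9 ] 80 [484.11  34.13]
[479.41 173.03] 73 [479.21  -9.91]
[538.01 227.97] 73 [523.76  29.93]
[474.35 229.89] 63 [518.85 -14.15]
[504.16 246.06] 70 [533.94   6.51]
brass mean [502.    10.78]
module top tool x 1..99 [-27.42 -26.95   6.7   30.43  30.57] y [-21.14 -20.45  20.49  21.32] z [-28.88 -27.53 -23.19]
conn [[nan nan nan]
 [nan nan nan]
 [nan nan nan]]
[ 0.49 -0.29  0.31]
```

Call:
servo_tool --delta_pos '[[5.4,44,0],[5.4,44,0],[5.4,43.8,0],[0,0,40],[0,0,40],[0,0,18],[0,0,0],[0,0,0]]' --delta_rot '[[0,0,0],[0,0,0],[0,0,0],[0,0,-2],[0,0,0],[0,0,0],[0,0,0],[0,0,0]]' --fingers '[255,255,255,255,255,255,255,255]'

```text
time_s: 13.08
tool_pos: [0.5039, 0.0116, 0.1011]
ee_rot: [[-0.994, 0.107, 0.002], [0.107, 0.994, -0.0], [-0.002, 0.0, -1.0]]
ft_force: [0.3, 0.4, -0.6]
width: 0.418
finger_force: 80.5
```

```bash
python3 - <<'E'
from h import *
go(.5036,.0104,.0826,83.8); print(ctrl.read_state()['ft_force'])
E
```

```text
t 13.07 pos [0.5039 0.0116 0.1011] ydir 83.87 delta mm [ 0.2 -1.3 18.5] rot_z 0.07 tilt [ 1.7e-03 -2.0e-04 -1.0e+00] q [ -5.  33.   1. 114.  -1.  33.  81.]
[ 0.3249359   0.35424779 -0.61356333]
```

Call:
servo_tool --delta_pos '[[0.2,-1.2,10],[0,0,8],[0,0,4],[0,0,4],[0,0,0]]' --delta_rot '[[0,0,0],[0,0,0],[0,0,0],[0,0,0],[0,0,0]]' --fingers '[255,255,255,255,255]'

```text
time_s: 13.7
tool_pos: [0.5024, 0.0111, 0.0741]
ee_rot: [[-0.994, 0.106, -0.001], [0.106, 0.994, -0.0], [0.001, -0.0, -1.0]]
ft_force: [0.1, -0.4, -1.7]
width: 0.42
finger_force: 80.5
```

Call:
servo_tool --delta_pos '[[0,0,3],[0,0,0],[0,0,0]]' --delta_rot '[[0,0,0],[0,0,0],[0,0,0]]' --fingers '[255,255,255]'

```text
time_s: 14.08
tool_pos: [0.503, 0.011, 0.072]
ee_rot: [[-0.994, 0.106, 0.001], [0.106, 0.994, 0.0], [-0.001, 0.0, -1.0]]
ft_force: [-0.4, -0.6, 4.4]
width: 0.42
finger_force: 80.9
```

Call:
servo_tool --delta_pos '[[0,0,1.5],[0,0,1.5],[0,0,0]]' --delta_rot '[[0,0,0],[0,0,0],[0,0,0]]' --fingers '[255,255,255]'

```text
time_s: 14.45
tool_pos: [0.503, 0.011, 0.069]
ee_rot: [[-0.994, 0.106, 0.001], [0.106, 0.994, 0.0], [-0.001, 0.0, -1.0]]
ft_force: [-0.4, 0.3, 7.5]
width: 0.42
finger_force: 81.1
```

Call:
servo_tool --delta_pos '[[0,0,1.5],[0,0,0],[0,0,0]]' --delta_rot '[[0,0,0],[0,0,0],[0,0,0]]' --fingers '[255,255,255]'

```text
time_s: 14.82
tool_pos: [0.503, 0.011, 0.0678]
ee_rot: [[-0.994, 0.106, 0.001], [0.106, 0.994, 0.0], [-0.001, 0.0, -1.0]]
ft_force: [-2.0, -0.3, 8.2]
width: 0.42
finger_force: 81.3
```

Call:
servo_tool --delta_pos '[[0,0,0.7],[0,0,0],[0,0,0]]' --delta_rot '[[0,0,0],[0,0,0],[0,0,0]]' --fingers '[255,255,255]'

```text
time_s: 15.2
tool_pos: [0.503, 0.011, 0.0675]
ee_rot: [[-0.994, 0.106, 0.002], [0.106, 0.994, 0.0], [-0.002, 0.0, -1.0]]
ft_force: [-3.0, 0.6, 11.4]
width: 0.418
finger_force: 82.3
```

Call:
servo_tool --delta_pos '[[0,0,0.7],[0,0,0],[0,0,0]]' --delta_rot '[[0,0,0],[0,0,0],[0,0,0]]' --fingers '[255,255,255]'

```text
time_s: 15.58
tool_pos: [0.503, 0.011, 0.0675]
ee_rot: [[-0.994, 0.106, 0.002], [0.106, 0.994, 0.0], [-0.002, 0.0, -1.0]]
ft_force: [-3.3, -0.3, 18.0]
width: 0.42
finger_force: 82.9
```

Call:
servo_tool --delta_pos '[[0,0,0.4],[0,0,0],[0,0,0],[0,0,0]]' --delta_rot '[[0,0,0],[0,0,0],[0,0,0],[0,0,0]]' --fingers '[255,255,255,255]'

```text
time_s: 16.08
tool_pos: [0.503, 0.011, 0.0675]
ee_rot: [[-0.994, 0.106, 0.002], [0.106, 0.994, 0.0], [-0.002, 0.0, -1.0]]
ft_force: [-3.8, 0.1, 19.6]
width: 0.425
finger_force: 83.1
```

```bash
python3 - <<'E'
from h import *
im,P,m=cloud('scene'); w,P,mw=cloud('wrist'); s=ctrl.read_state(); print(s['ft_force'],s['tool_pos'],s['time_s'])
save('f.png',np.hstack([cv2.resize(im[210:360,290:500],(400,286)),cv2.resize(w,(400,286))]))
E
```

```text
[-4.8076938   1.2834357  19.80603177] [0.50299439 0.01103977 0.06745942] 16.175
```

View pics/f.png

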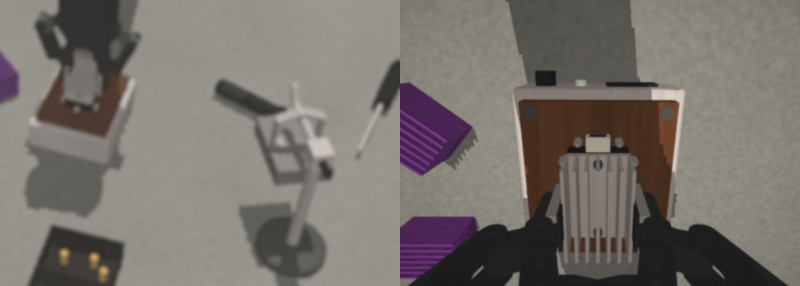

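The guard hangs on the hook at left crop (290,130). The module sits between the pins with its connector in the front gap at right crop (598,143). The push is steady at about 20 N.

```bash
python3 -c "
from station import ctrl
print(ctrl.hand_in())"
```

```text
the job is handed in; nothing more can be done
None
```

I handed the job in at about 16 s of robot time, with no verdict returned: the guard hangs released on the hook, and the module is held pressed on the plate at about 20 N with its connector to the front.

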